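Bolt the hatch of the parts locker

ROBOT

A 7-joint arm with a two-finger parallel gripper is mounted at the origin on the work surface. World frame = base frame: x ahead of the robot, y to its left, z up, the work surface at z = 0. Lengths are in m, angles in rad, forces in N, time in s.
With the tool pointing down it reaches from about 0.425 to 0.925 m from the base axis. Payload 6.8 kg.
Tool frame: the origin (TCP) lies at the very end of the fingers, on their centre line; the grasp point (between the pads) lies 19 mm behind it; z points along the fingers, x is the direction in which the jaws open and shut, and the axes are right-handed (so a half turn about z gives the same grasp; the last joint's range is limited). The gripper opens to 85 mm and grips with 20 to 120 N. Pads are 22 mm wide; open, the fingers measure 114 mm over their backs; the gripper's body (76 mm by 85 mm) begins 54 mm behind the grasp point. The pads swing forward as they close: fully open they stand 13 mm farther back than shut.
Start: joints at [1.008, 0.477, 0.022, 1.555, -0.011, 1.109, -0.083], TCP at [0.297, -0.606, 0.231] pointing down, gripper open.
Joint ranges: [-2.96, 2.96], [-0.34, 2.1], [-1.41, 1.46], [0.24, 2.44], [-1.37, 4.51], [0.17, 1.92], [-2.96, 2.96]. Speed limits (rad/s): [2.39, 2.39, 3.14, 3.14, 3.14, 3.14, 3.14].

INTERFACE

Orientations are given as a rotation vector (axis times angle).
In Python, from bench import r, grab_frame gives the robot as it stands. The module is installed in compiled form; this text tells all that it offers.
- The arm moves only by the tool send_rows, never from a script. Its argument "series" is a list of rows, each a list of 2 entries, a list of its own where there are three numbers: the shift along the tool's x, y, z in m, then the turn, a rotation vector about the tool's x, y, z in units of 5 degrees (1.0 is 5 degrees). A call has 1 to 20 rows; each row shifts and turns the commanded pose from where the row before left it, along the tool's axes as they then stand; what a row does not reach is not made up. A row lasts 1/8 s, in which the tool goes at most 62.5 mm and 10.7 degrees, less where a joint would pass 70% of its speed; a pose out of reach is approached as far as the arm can. A call is refused whole if a number of a shift passes 0.0625 or a number of a turn 1, either way. A call with a gripper value outside its range is refused whole. "fingers" is the closure in counts, from 0 (fully open) to 255 (shut), set as the call begins (left out, the last holds). The fingers move at their own pace and stop on an object; "grip_force" is the grip in N (left out, the last holds). Time passes only in rows, so rows that do not move let the fingers close. It gives the time, the measured TCP pose, the force and the opening at its end, in the units of the state.
- r.get_obs(): the state, without advancing time (a new reading comes with each control period).
- grab_frame(name): name is "side" or "top"; returns a dict with "frame" (384x512x3 uint8, red, green, blue), "fx", "fy", "cx", "cy" (pixels), "dist_coeffs" ([k1, k2, p1, p2, k3] as OpenCV has them; the pictures are not rectified), "origin" and "rotation" of the camera in the world. Camera axes: x right, y down, z forward; pixel columns grow to the right and rows downward; lengths in m; the calibration is good to about 2 mm. A picture is of the moment at which its call begins. There is no depth.
- r.hand_in(): hands the job in, once; it reports no verdict.
The state is a dict: "clock": time; "joints": joint angles; "qvel": joint speeds; "tau": joint torques, N m; "tcp_pos": TCP position; "orientation": TCP orientation; "contact_force": force on the tool from outside, world axes, zero at the start; "moment": the same for the moment, N m; "grip_width": finger opening in m.
Only numpy, scipy, OpenCV 4.12 (cv2) and the standard library are available. Lean on these libraries where they do the work, as an engineer would, in place of code of your own. Each camera call takes 0.05 s, during which the arm holds its last target.

TASK

Lock the hatch of the low parts locker with its barrel bolt: raise the bolt's handle, slide the bolt across until the handle is over the notch in the keeper, and turn the handle fully down into the notch, then let go. Feel for the notch gently: do not press the handle hard on the keeper or the guide rail, and do not disturb the other things.

Things in the scene. Friction and masses are not known exactly. Their poses are not given: they have to be found in the camera images.
- locker: low white parts locker fixed to the bench, 280 (its x) x 400 (its y) x 90 mm high, origin under its centre. Its top is a green hatch (y < 0) and a bare metal strip (y > 0), with the seam at y = 0. On the hatch lies a steel barrel bolt, axis parallel to the locker's y at x = 10 mm, z = 124 mm (34 mm above the lid), thrown towards +y across the seam into a steel keeper on the strip.
- seam (a point): point of the lid on the seam, under the bolt axis; axes as the locker's. The keeper, past it, is a steel bar in line with the guide rail (45 mm in front of the bolt axis, -x) with one open notch 13 mm wide for the 10 mm square handle arm between two lugs of one height, 36 and 40 mm long; behind it a staple for the bolt's tip. It is screwed on by eye: the notch centre lies 0 to 34 mm past the seam (+y), not measured.
- handle_grip (a point): centre of the grip at the end of the bolt's handle: a plain steel cylinder 22 mm thick and 30 mm long, its axis parallel to the bolt, 80 mm out from the bolt axis on a straight arm of 10 x 10 mm square steel bar. Its y axis is the bolt's direction of throw; its x axis points from the grip to the bolt axis.
- bolt (a joint): slide of the bolt in m towards the locker's +y: 0 is drawn back (handle arm at y = -60 mm in the locker's frame), 0.104 is its limit. The keeper notch's centre is somewhere from 0.060 to 0.094; nothing stops the slide there: the raised arm passes over it. About 3 N of friction; it stays where it is left.
- turn (a joint): angle of the handle about the bolt axis in rad: 0 is down, level, pointing to the locker's -x side; grows as it is raised, to 1.45 (nearly upright). Stiff (0.1 N m): it stays where it is left. Beyond 0.012 of slide the guide rail, then the keeper's lugs (tops 18 mm above the bolt axis, 45 mm in front of it) hold it above about 0.48, except in the keeper notch.
- handle: the handle as a whole, arm and grip; origin on the bolt axis where the arm meets the bolt, x and y axes as for the grip
- carton: small plain cardboard box, 55 x 75 x 45 mm, standing on the locker's lid behind the bolt; origin at the centre of its underside
- window_handle: loose white window handle, 28 x 138 mm and 46 mm high, lying on the locker's lid behind the bolt; origin under its base plate
- spray: spray can, 52 mm across, 150 mm high, standing on the bench to the right of the locker (-y); origin at the centre of its foot
- screwdriver: screwdriver lying on the bench to the right of the locker; origin under its middle
- screw_cup: small black open cup, 76 mm across, 60 mm high, on the bench to the left of the locker (+y); origin at the centre of its foot
- hinge: flat aluminium door hinge, 79 x 90 x 12 mm, lying on the bench to the left; origin under its middle
- offcut: offcut of aluminium bar, 40 x 120 x 25 mm, lying on the bench to the left; origin under its middle

How it is judged:
On the way, in this order (a step that is already met when the one before it is completed fails the run):
1. the handle is raised clear of the guide rail (value of joint turn above 0.6 rad), for 0.1 s.
2. the bolt is slid across, handle still up (value of joint bolt above 0.055 m and value of joint turn above 0.4 rad), for 0.1 s.
At the end, for the whole second after the job is handed in: the bolt is thrown (slide above 0.055 m) with its handle down in the keeper notch (angle below 0.15 rad) and at rest (value of joint bolt above 0.055 m and value of joint turn below 0.15 rad and velocity of joint turn between -0.05 and 0.05 rad/s); the robot touches nothing.
It fails at once if the handle is pressed against the keeper with more than 25 N (contact force between handle and keeper above 25 N).
It fails at once if the handle is pressed against the guide rail with more than 25 N (contact force between handle and bolt_plate_c1 above 25 N).
It fails at once if another thing on the bench or the locker is moved by more than 25 mm (distance of any of carton, window_handle, spray, screwdriver, screw_cup, hinge, offcut from where it was at the start of the episode above 0.025 m).
It also fails if it takes over 72 s, if anything falls off the work surface, if the arm or the gripper's body presses on something with over 40 N, if the wrist force passes 120 N, or if a joint passes its speed limit or range.

## Working session

There is one attempt and no reset: what is moved stays moved. The work goes in short steps, Python scripts to look and compute and a tool call to move; the robot and the scene stay as the last step left them, time stands still between calls to the robot, and variables do not carry over. Pictures are saved under pics/ and viewed, and the job is handed in when it is done.

Besides the shell and the picture viewer there is one more tool, called after "Call:" as name([rows], argument=value, ...), one row to a line, values as JSON. send_rows: Moves the arm, as the interface text tells. Its arguments: {"type":"object","properties":{"series":{"type":"array"},"fingers":{"type":"number"},"grip_force":{"type":"number"}},"required":["series"]}

```bash
ls; mkdir -p pics; python3 - <<'E'
from bench import r, grab_frame
import cv2,json
print(r.get_obs())
for n in("side","top"):
    f=grab_frame(n); cv2.imwrite(f"pics/{n}0.png",cv2.cvtColor(f["frame"],cv2.COLOR_RGB2BGR))
    print({k:v for k,v in f.items() if k!="frame"})
E
```

```text
pics
{'clock': 0.0, 'joints': array([ 1.00789211,  0.47783842,  0.02235852,  1.55648911, -0.01149169,
        1.1093042 , -0.0831197 ]), 'qvel': array([ 0.00158416, -0.00132625,  0.00138965,  0.0001035 ,  0.00055252,
       -0.00340623,  0.00243287]), 'tau': array([ 2.74447466e-04, -5.96446931e+01,  1.60795044e+00, -2.81191152e+01,
        1.24741867e-02,  9.36827157e-03,  2.13456286e-05]), 'tcp_pos': array([ 0.29621957, -0.60584478,  0.2302845 ]), 'orientation': array([-2.66431873,  1.66298614,  0.00266935]), 'contact_force': array([ 0.05194153, -0.62940637,  0.41621814]), 'moment': array([ 0.02801824,  0.02632771, -0.01939326]), 'grip_width': 0.08532208912385274}
{'fx': 453.758511942165, 'fy': 453.758511942165, 'cx': 257.18313665452143, 'cy': 194.75556638536852, 'dist_coeffs': array([0.00702717, 0.        , 0.        , 0.        , 0.        ]), 'origin': array([0.24666489, 0.97706249, 1.26813781]), 'rotation': array([-0.38901672,  2.80628123, -1.05721924])}
{'fx': 438.68733093223426, 'fy': 438.68733093223426, 'cx': 253.0884328923186, 'cy': 190.72587966900448, 'dist_coeffs': array([-0.07555708,  0.        ,  0.        ,  0.        ,  0.        ]), 'origin': array([ 0.32232923, -0.00380706,  1.63861042]), 'rotation': array([-2.13828941,  2.14982722, -0.14403982])}
```

View pics/side0.png

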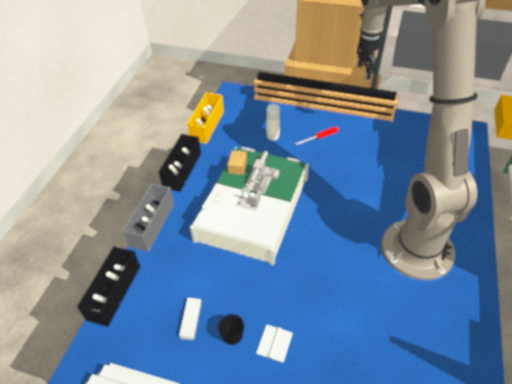

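View pics/top0.png

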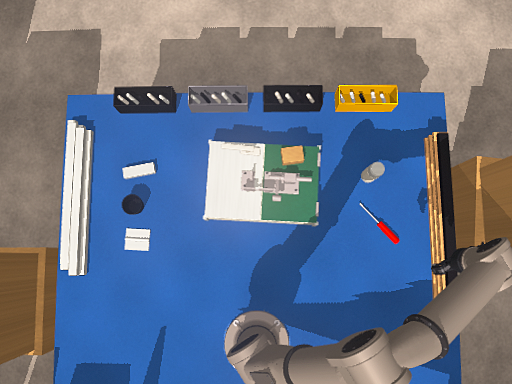

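```bash
cat > h.py <<'E'
from bench import r, grab_frame
import cv2, numpy as np
from scipy.spatial.transform import Rotation as R
def cam(f):
    K=np.array([[f["fx"],0,f["cx"]],[0,f["fy"],f["cy"]],[0,0,1]]); return K,f["dist_coeffs"],f["origin"],R.from_rotvec(f["rotation"]).as_matrix()
def ray(f,uv):
    K,d,o,M=cam(f); p=cv2.undistortPoints(np.array(uv,float).reshape(-1,1,2),K,d).reshape(-1,2)
    return o,(M@np.c_[p,np.ones(len(p))].T).T
def onz(f,uv,z):
    o,v=ray(f,uv); return o+v*((z-o[2])/v[:,2])[:,None]
def proj(f,X):
    K,d,o,M=cam(f); return cv2.projectPoints(np.array(X,float).reshape(-1,1,3),cv2.Rodrigues(M.T)[0],-M.T@o,K,d)[0].reshape(-1,2)
def crop(f,x,y,w,h,s,name):
    im=cv2.cvtColor(f["frame"],cv2.COLOR_RGB2BGR)[y:y+h,x:x+w]
    cv2.imwrite(name,cv2.resize(im,None,fx=s,fy=s,interpolation=cv2.INTER_CUBIC))
E
python3 - <<'E'
from h import *
f=grab_frame("top");crop(f,200,135,130,96,6,"pics/t1.png")
im=f["frame"]; hsv=cv2.cvtColor(im,cv2.COLOR_RGB2HSV)
m=((hsv[...,0]>60)&(hsv[...,0]<90)&(hsv[...,1]>100)).astype('uint8')
m[:,:200]=0;m[:,340:]=0
ys,xs=np.where(m);print(xs.min(),xs.max(),ys.min(),ys.max(),m.sum())
rc=cv2.minAreaRect(np.c_[xs,ys].astype(np.float32));print(rc,onz(f,cv2.boxPoints(rc),.09))
f=grab_frame("side");crop(f,185,135,130,96,6,"pics/s1.png")
E
```

```text
262 318 145 221 1626
((290.4613952636719, 182.7730712890625), (54.63175582885742, 75.50567626953125), 2.862405300140381) [[ 0.4423215  -0.02057216  0.09      ]
 [ 0.71573514 -0.03628814  0.09      ]
 [ 0.70451096 -0.23391176  0.09      ]
 [ 0.43146712 -0.2132874   0.09      ]]
```

View pics/t1.png

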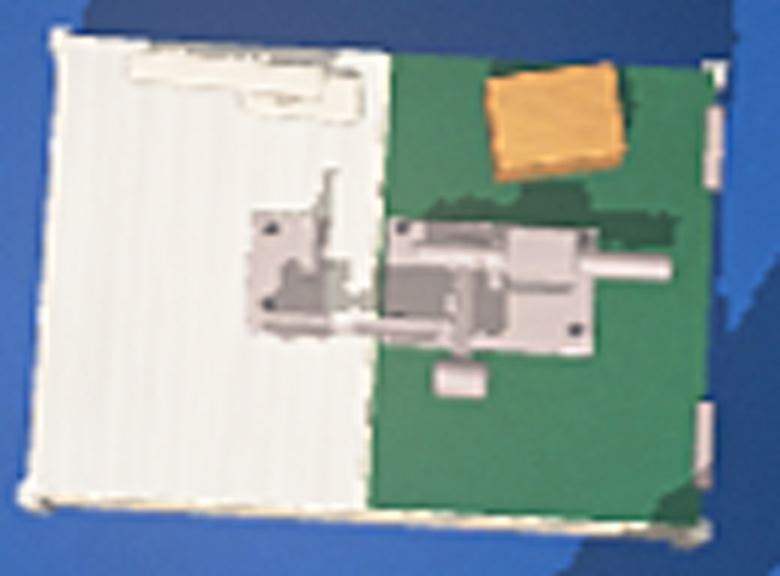

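View pics/s1.png

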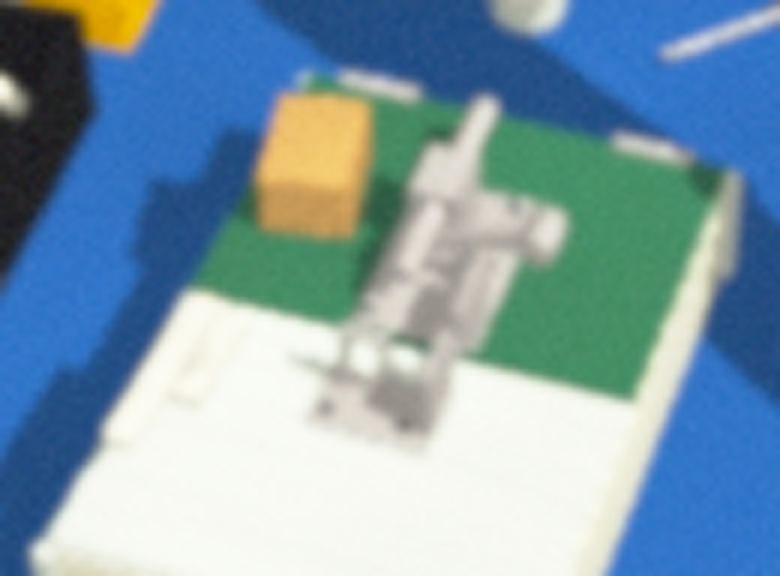

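```bash
cat > m.py <<'E'
from h import *
def avg(n,k=6):
    fs=[grab_frame(n) for _ in range(k)]; f=fs[0]; f["frame"]=np.mean([g["frame"] for g in fs],0).round().astype('uint8'); return f
E
python3 - <<'E'
from m import *
import pickle
T=avg("top");S=avg("side");pickle.dump((T,S),open("ts.pkl","wb"))
for n,f,x0 in(("T",T,(200,340,135,235)),("S",S,(185,320,135,270))):
    im=f["frame"]; hsv=cv2.cvtColor(im,cv2.COLOR_RGB2HSV)
    m=((hsv[...,0]>55)&(hsv[...,0]<95)&(hsv[...,1]>90)).astype('uint8')
    mm=np.zeros_like(m);mm[x0[2]:x0[3],x0[0]:x0[1]]=m[x0[2]:x0[3],x0[0]:x0[1]]
    c=max(cv2.findContours(mm,cv2.RETR_EXTERNAL,cv2.CHAIN_APPROX_NONE)[0],key=cv2.contourArea)[:,0]
    h=cv2.convexHull(c); 
    W=onz(f,c.astype(float),.09)
    q=cv2.approxPolyDP(h,3,True)[:,0]; print(n,q.tolist()); print(onz(f,q.astype(float),.09).round(4))
    # seam pts: lines
    rect=cv2.minAreaRect(W[:,:2].astype(np.float32)); print(rect, cv2.boxPoints(rect))
crop(T,230,160,90,50,8,"pics/t2.png");crop(S,225,145,66,70,8,"pics/s2.png")
E
```

```text
T [[318, 147], [316, 220], [263, 219], [263, 193], [303, 146]]
[[ 0.7024 -0.2279  0.09  ]
 [ 0.438  -0.2139  0.09  ]
 [ 0.4427 -0.0266  0.09  ]
 [ 0.5354 -0.0273  0.09  ]
 [ 0.7064 -0.1736  0.09  ]]
((0.5741609334945679, -0.12622249126434326), (0.1949729323387146, 0.27526700496673584), 86.29280853271484) [[ 0.4305122  -0.21460593]
 [ 0.7052032  -0.23240402]
 [ 0.7178097  -0.03783906]
 [ 0.4431187  -0.02004096]]
S [[269, 154], [304, 163], [289, 200], [265, 194]]
[[ 0.573  -0.2237  0.09  ]
 [ 0.436  -0.2108  0.09  ]
 [ 0.447  -0.0213  0.09  ]
 [ 0.5336 -0.0262  0.09  ]]
((0.5102637410163879, -0.12200340628623962), (0.19537262618541718, 0.14163291454315186), 86.38722229003906) [[ 0.4334325  -0.21503323]
 [ 0.574784   -0.22395796]
 [ 0.587095   -0.02897358]
 [ 0.4457435  -0.02004886]]
```

View pics/t2.png

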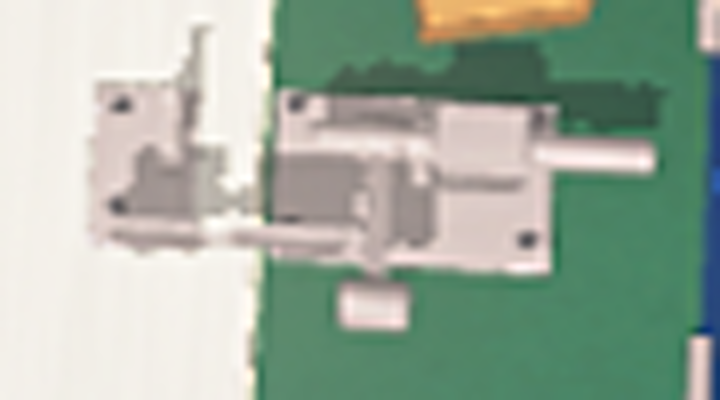

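View pics/s2.png

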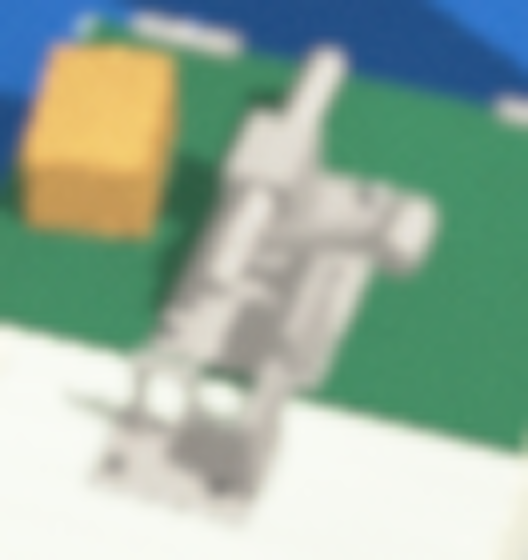

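```bash
cat >> h.py <<'E'
th=np.deg2rad(-3.7);O=np.array([.580,-.029,0]);LM=R.from_euler('z',th).as_matrix()
def L2W(p): return O+np.array(p,float)@LM.T
def W2L(p): return (np.array(p,float)-O)@LM
E
python3 - <<'E'
from m import *
import pickle
T,S=pickle.load(open("ts.pkl","rb"))
g=np.array([[-.07,-.06,.124]]); print("grip",L2W(g),proj(T,L2W(g)),proj(S,L2W(g)))
gw=onz(T,[(276.6,198.2)],.130); print(W2L(gw)); 
K=[cam(T),cam(S)]
P=[k[0]@np.c_[k[3].T,-k[3].T@k[2]] for k in K]
u=[cv2.undistortPoints(np.array([[p]],float),k[0],k[1],P=k[0]).reshape(2,1) for p,k in zip([(276.6,198.2),(276.3,173)],K)]
X=cv2.triangulatePoints(P[0],P[1],*u);X=(X[:3]/X[3]).T;print("tri",X,W2L(X))
# profile along bar
for f,n in((T,"T"),(S,"S")):
  gr=cv2.cvtColor(f["frame"],cv2.COLOR_RGB2GRAY).astype(np.float32)
  ys=np.arange(-.05,.09,.003)
  for x in(-.041,-.035,-.029):
    p=proj(f,L2W(np.c_[ys*0+x,ys,ys*0+.142])).astype(np.float32)
    v=cv2.remap(gr,p[:,:1],p[:,1:],cv2.INTER_LINEAR)[:,0]
    print(n,x,' '.join(f"{int(1000*round(a,3))}:{int(b)}" for a,b in zip(ys,v)))
E
```

```text
grip [[ 0.50627397 -0.08435768  0.124     ]] [[279.60582477 199.88123776]] [[276.98627014 176.99780515]]
[[-0.06549795 -0.04902972  0.13      ]]
tri [[ 0.50714557 -0.07263793  0.15563183]] [[-0.06988651 -0.04824844  0.15563183]]
T -0.041 -50:182 -47:178 -44:179 -41:187 -38:208 -35:200 -32:174 -29:163 -26:162 -23:165 -20:167 -17:169 -14:168 -11:167 -8:165 -5:169 -2:166 1:166 4:173 7:177 10:172 13:183 16:202 19:215 22:217 25:209 28:187 31:166 34:164 37:164 40:164 43:164 46:165 49:166 52:167 55:169 58:166 61:165 64:163 67:177 70:200 73:210 76:216 79:233 82:240 85:242 88:242
T -0.035 -50:173 -47:179 -44:181 -41:192 -38:209 -35:200 -32:197 -29:200 -26:202 -23:201 -20:201 -17:202 -14:205 -11:205 -8:204 -5:204 -2:203 1:205 4:217 7:223 10:222 13:224 16:234 19:241 22:245 25:241 28:220 31:194 34:197 37:197 40:192 43:190 46:193 49:196 52:197 55:198 58:195 61:197 64:201 67:207 70:212 73:212 76:214 79:232 82:240 85:242 88:241
T -0.029 -50:173 -47:181 -44:178 -41:166 -38:154 -35:145 -32:142 -29:144 -26:144 -23:145 -20:146 -17:146 -14:134 -11:122 -8:126 -5:133 -2:124 1:116 4:185 7:204 10:193 13:216
[... 522 characters left out ...]
51
S -0.035 -50:192 -47:184 -44:176 -41:173 -38:176 -35:180 -32:187 -29:191 -26:192 -23:194 -20:193 -17:193 -14:194 -11:195 -8:192 -5:190 -2:189 1:188 4:187 7:187 10:184 13:179 16:171 19:163 22:159 25:159 28:164 31:172 34:181 37:186 40:186 43:182 46:181 49:182 52:189 55:196 58:203 61:204 64:201 67:194 70:182 73:169 76:157 79:151 82:147 85:145 88:145
S -0.029 -50:198 -47:191 -44:182 -41:176 -38:170 -35:169 -32:167 -29:165 -26:163 -23:162 -20:160 -17:161 -14:161 -11:159 -8:158 -5:161 -2:162 1:161 4:161 7:158 10:155 13:153 16:151 19:149 22:148 25:149 28:150 31:150 34:152 37:150 40:143 43:137 46:136 49:150 52:178 55:208 58:222 61:223 64:217 67:200 70:184 73:168 76:158 79:151 82:146 85:145 88:144
```

```bash
python3 - <<'E'
from m import *
import pickle
T,S=pickle.load(open("ts.pkl","rb"))
print(W2L(onz(T,[(230+555/8,160+155/8),(230+640/8,160+157/8),(230+350/8,160+143/8)],.13)))
print(W2L(onz(S,[(225+305/8,145+110/8),(225+330/8,145+60/8)],.13)))
for t in(0,.2,.3,.4,.5,.6):
  g=L2W([.010-.08*np.cos(t),-.05,.124+.08*np.sin(t)]); print(t,proj(T,g)*8-[[1840,1280]],proj(S,g)*8-[[1800,1160]])
# locker corners
for z in(0,.09):
  c=L2W([[a*.14,b*.2,z] for a,b in((-1,-1),(-1,1),(1,1),(1,-1))]); print(z,proj(T,c).round(1).tolist(),proj(S,c).round(1).tolist())
im=T["frame"].copy(); im2=S["frame"].copy()
for i,f in((im,T),(im2,S)):
  for z in(0,.09):
    cv2.polylines(i,[proj(f,L2W([[a*.14,b*.2,z] for a,b in((-1,-1),(-1,1),(1,1),(1,-1))])).round().astype(int)],True,(255,0,0))
a=cv2.resize(im[130:235,195:330],None,fx=4,fy=4);b=cv2.resize(im2[140:270,185:320],None,fx=4,fy=4)
cv2.imwrite("pics/o.png",cv2.cvtColor(np.vstack([a,b])[:, :],cv2.COLOR_RGB2BGR)[:, :]) if 0 else cv2.imwrite("pics/o.png",cv2.cvtColor(cv2.resize(np.hstack([a,b[:a.shape[0]]]),(800,311)),cv2.COLOR_RGB2BGR))
E
```

```text
[[ 0.00520858 -0.12487868  0.13      ]
 [ 0.00650694 -0.16194672  0.13      ]
 [ 0.00526506 -0.03538183  0.13      ]]
[[ 0.00383557 -0.12456858  0.13      ]
 [ 0.00390589 -0.15904074  0.13      ]]
0 [[373.86900241 317.71215181]] [[408.65776523 271.78950501]]
0.2 [[375.72885574 309.55829989]] [[405.57743504 245.50708623]]
0.3 [[376.79572273 302.74312003]] [[401.39867558 231.90245194]]
0.4 [[377.94075841 294.15642738]] [[395.48960458 218.17711787]]
0.5 [[379.15257793 283.86598905]] [[387.89729448 204.47791354]]
0.6 [[380.41867744 271.96171479]] [[378.68939916 190.95401812]]
0 [[314.3, 224.6], [207.6, 218.3], [213.0, 145.6], [317.3, 151.5]] [[305.3, 178.6], [271.9, 262.0], [194.8, 239.4], [237.5, 162.1]]
0.09 [[317.7, 223.0], [204.8, 216.3], [210.6, 139.6], [320.6, 145.8]] [[306.8, 161.8], [272.1, 246.3], [191.5, 223.3], [236.3, 145.3]]
```

View pics/o.png

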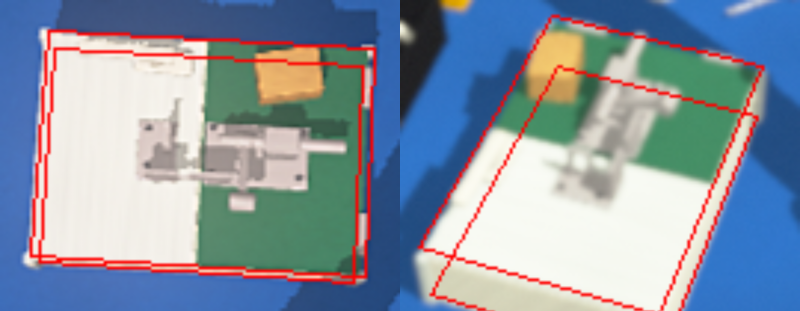

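```bash
sed -i 's/O=np.array(\[.580/O=np.array([.575/' h.py; cat >> h.py <<'E'
def rt():
    o=r.get_obs(); return o,o["tcp_pos"],R.from_rotvec(o["orientation"])
def grip(y,t): return L2W([.010-.08*np.cos(t),y,.124+.08*np.sin(t)])
# target tool: z down, x along s*locker y
def target(s):
    y=LM[:,1]*s; z=np.array([0,0,-1.]); return R.from_matrix(np.c_[y,np.cross(z,y),z])
E
python3 - <<'E'
from h import *
o,p,q=rt(); print(q.as_matrix().round(3))
for s in(1,-1):
  print(s,(q.inv()*target(s)).as_rotvec()*180/np.pi/5)
g=grip(-.0487,.38); print(g, proj(grab_frame("top"),g),"above",g+[0,0,.08-.019])
t=g+[0,0,.10-.019]; print("tcp target",t,"shift in tool",q.inv().apply(t-p), "len",np.linalg.norm(t-p))
E
```

```text
[[ 0.439 -0.898  0.   ]
 [-0.898 -0.439 -0.   ]
 [ 0.    -0.    -1.   ]]
1 [ 6.97582222e-04 -1.94511180e-04 -3.00485259e+01]
-1 [-1.45005762e-04 -5.20039215e-04  5.95147412e+00]
[ 0.50769812 -0.0734495   0.15367364] [[276.85081369 198.43372879]] above [ 0.50769812 -0.0734495   0.21467364]
tcp target [ 0.50769812 -0.0734495   0.23467364] shift in tool [-0.38601129 -0.42382439 -0.00337353] len 0.5732741162413758
```

Call:
send_rows([
  [[-0.0351,-0.0385,-0.001],[0,0,0]],
  [[-0.0351,-0.0385,-0.001],[0,0,0]],
  [[-0.0351,-0.0385,-0.001],[0,0,0]],
  [[-0.0351,-0.0385,0],[0,0,0]],
  [[-0.0351,-0.0385,0],[0,0,0]],
  [[-0.0351,-0.0385,0],[0,0,0]],
  [[-0.0351,-0.0385,0],[0,0,0]],
  [[-0.0351,-0.0385,0],[0,0,0]],
  [[-0.0351,-0.0385,0],[0,0,0]],
  [[-0.0351,-0.0385,0],[0,0,0]],
  [[-0.0351,-0.0385,0],[0,0,0]],
  [[0,0,0],[0,0,0.992]],
  [[0,0,0],[0,0,0.992]],
  [[0,0,0],[0,0,0.992]],
  [[0,0,0],[0,0,0.992]],
  [[0,0,0],[0,0,0.992]],
  [[0,0,0],[0,0,0.992]],
  [[0,0,0],[0,0,0]],
], fingers=0, grip_force=25)

```text
clock: 3.1
tcp_pos: [0.5074, -0.0735, 0.2344]
orientation: [-2.149, 2.291, -0.0]
contact_force: [0.9, 0.5, -0.2]
grip_width: 0.0857
```

```bash
cat > st.py <<'E'
from h import *
import sys
y,t,dz=map(float,sys.argv[1:4])
o,p,q=rt(); T=grip(y,t)+[0,0,dz-.019]
print("t",o["clock"],"tcp",p.round(4),"F",o["contact_force"].round(1),"M",o["moment"].round(2),"w",round(o["grip_width"],4))
print("shift",q.inv().apply(T-p).round(4),"rot units",((q.inv()*target(-1)).as_rotvec()*36/np.pi).round(3))
gp=p+q.apply([0,0,-.019]); l=W2L(gp); d=l-[.010,0,.124]; print("grasp pt local",l.round(4),"rad",np.hypot(d[0],d[2]).round(4),"ang",np.arctan2(d[2],-d[0]).round(3))
E
python3 st.py -.0487 .38 0
python3 - <<'E'
from h import *
crop(grab_frame("top"),230,150,90,60,8,"pics/t3.png");crop(grab_frame("side"),225,110,80,95,6,"pics/s3.png")
E
```

```text
t 3.1 tcp [ 0.5074 -0.0735  0.2344] F [ 0.9  0.5 -0.2] M [ 0.    0.   -0.02] w 0.0857
shift [-0.0001 -0.0003  0.0998] rot units [-0.003 -0.001  0.008]
grasp pt local [-0.0646 -0.0488  0.2534] rad 0.1494 ang 1.048
```

View pics/s3.png

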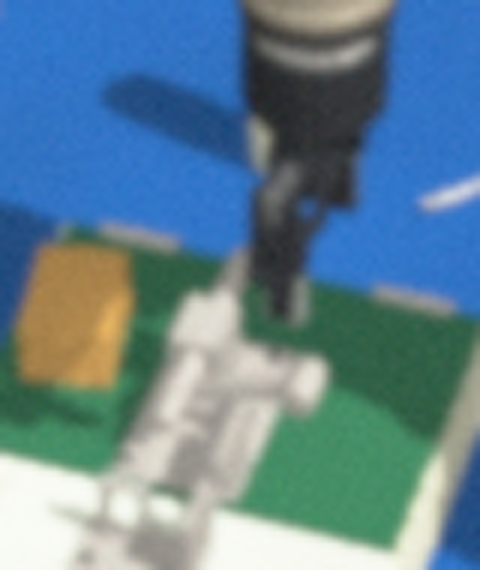

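Call:
send_rows([
  [[0,0,0.025],[0,0,0]],
  [[0,0,0.025],[0,0,0]],
  [[0,0,0.02],[0,0,0]],
  [[0,0,0.015],[0,0,0]],
  [[0,0,0.014],[0,0,0]],
  [[0,0,0],[0,0,0]],
])

```text
clock: 3.95
tcp_pos: [0.5068, -0.0735, 0.1345]
orientation: [2.148, -2.291, -0.002]
contact_force: [1.1, 0.6, 0.1]
grip_width: 0.0857
```

```bash
python3 st.py -.0487 .38 0
python3 - <<'E'
from h import *
crop(grab_frame("top"),230,150,90,60,8,"pics/t4.png");crop(grab_frame("side"),225,110,80,95,6,"pics/s4.png")
E
```

```text
t 3.95 tcp [ 0.5068 -0.0735  0.1345] F [1.1 0.6 0.1] M [ 0.06  0.01 -0.01] w 0.0857
shift [-0.0001 -0.0009 -0.0002] rot units [0.02  0.001 0.003]
grasp pt local [-0.0652 -0.0488  0.1535] rad 0.0807 ang 0.374
```

View pics/s4.png

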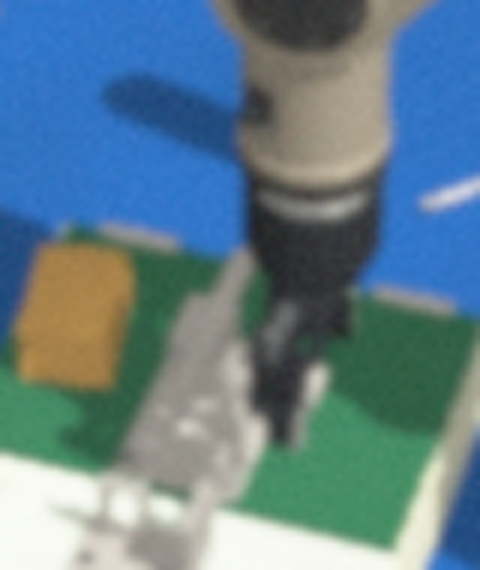

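View pics/t4.png

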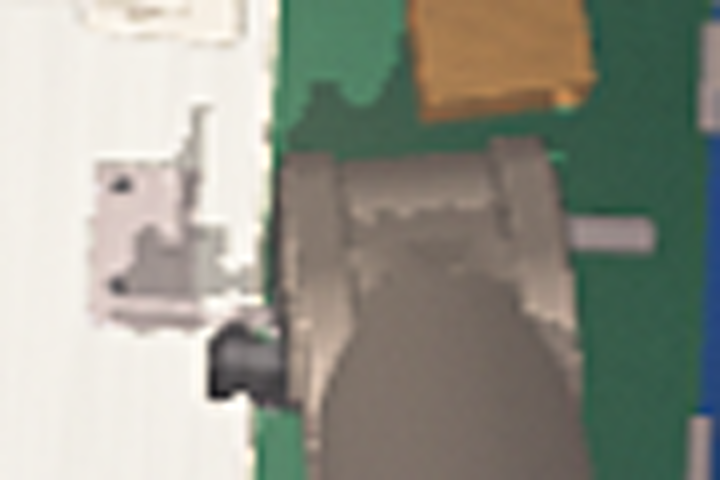

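Call:
send_rows([
  [[0,0,0],[0,0,0]],
  [[0,0,0],[0,0,0]],
  [[0,0,0],[0,0,0]],
  [[0,0,0],[0,0,0]],
  [[0,0,0],[0,0,0]],
  [[0,0,0],[0,0,0]],
  [[0,0,0],[0,0,0]],
  [[0,0,0],[0,0,0]],
], fingers=255, grip_force=30)

```text
clock: 5.05
tcp_pos: [0.5073, -0.0732, 0.1353]
orientation: [-2.149, 2.292, 0.0]
contact_force: [-2.6, 2.6, 3.5]
grip_width: 0.0294
```

```bash
python3 st.py -.0487 .38 0; python3 - <<'E'
from h import *
for a in(.45,.55,.65,.75,.85): print(a,(80*np.cos(a)).round(1),(80*np.sin(a)).round(1))
E
```

```text
t 5.05 tcp [ 0.5073 -0.0732  0.1353] F [-2.6  2.6  3.5] M [0.51 0.25 0.05] w 0.0294
shift [ 0.0002 -0.0004  0.0007] rot units [0.001 0.002 0.003]
grasp pt local [-0.0647 -0.0485  0.1543] rad 0.0806 ang 0.386
0.45 72.0 34.8
0.55 68.2 41.8
0.65 63.7 48.4
0.75 58.5 54.5
0.85 52.8 60.1
```

Call:
send_rows([
  [[0,-0.0015,-0.0033],[0,0,0]],
  [[0,-0.0015,-0.0033],[0,0,0]],
  [[0,-0.0018,-0.0032],[0,0,0]],
  [[0,-0.0019,-0.0031],[0,0,0]],
  [[0,-0.002,-0.003],[0,0,0]],
  [[0,-0.0021,-0.003],[0,0,0]],
  [[0,-0.0024,-0.0028],[0,0,0]],
  [[0,-0.0024,-0.0027],[0,0,0]],
  [[0,0,0],[0,0,0]],
  [[0,0,0],[0,0,0]],
])

```text
clock: 6.3
tcp_pos: [0.5226, -0.0746, 0.1601]
orientation: [2.148, -2.292, -0.001]
contact_force: [-3.9, 3.1, -1.6]
grip_width: 0.0291
```

```bash
python3 st.py -.0487 .75 0
python3 - <<'E'
from h import *
crop(grab_frame("side"),225,110,80,95,6,"pics/s5.png")
E
```

```text
t 6.3 tcp [ 0.5226 -0.0746  0.1601] F [-3.9  3.1 -1.6] M [0.67 1.36 0.14] w 0.0291
shift [-0.0002 -0.0008  0.0006] rot units [ 0.009 -0.002 -0.001]
grasp pt local [-0.0493 -0.0489  0.1791] rad 0.081 ang 0.749
```

View pics/s5.png

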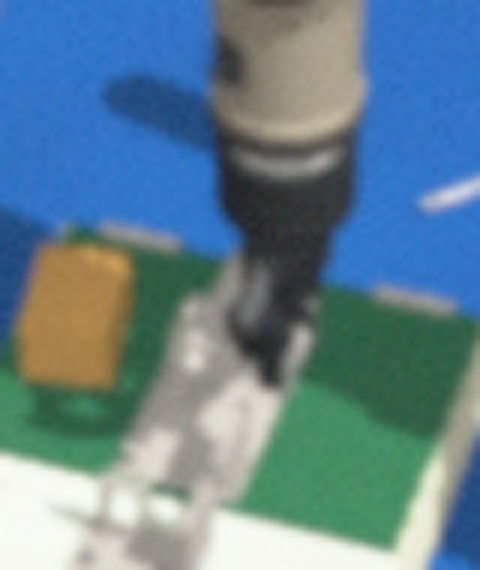

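Call:
send_rows([
  [[-0.003,0,0],[0,0,0]],
  [[-0.005,0,0],[0,0,0]],
  [[-0.006,0,0],[0,0,0]],
  [[-0.006,0,0],[0,0,0]],
  [[-0.006,0,0],[0,0,0]],
  [[-0.006,0,0],[0,0,0]],
  [[-0.006,0,0],[0,0,0]],
  [[-0.006,0,0],[0,0,0]],
  [[-0.006,0,0],[0,0,0]],
  [[-0.006,0,0],[0,0,0]],
  [[-0.006,0,0],[0,0,0]],
  [[-0.004,0,0],[0,0,0]],
  [[-0.004,0,0],[0,0,0]],
  [[0,0,0],[0,0,0]],
  [[0,0,0],[0,0,0]],
])

```text
clock: 8.22
tcp_pos: [0.5268, -0.0059, 0.1601]
orientation: [2.146, -2.292, 0.0]
contact_force: [-6.6, -0.6, 0.8]
grip_width: 0.0293
```

```bash
python3 st.py .0215 .75 0
python3 - <<'E'
from h import *
crop(grab_frame("side"),205,130,80,85,7,"pics/s6.png");crop(grab_frame("top"),230,150,90,60,8,"pics/t6.png")
E
```

```text
t 8.225 tcp [ 0.5268 -0.0059  0.1601] F [-6.6 -0.6  0.8] M [-0.08  1.7   0.1 ] w 0.0293
shift [-0.0016 -0.0011  0.0005] rot units [ 0.016 -0.019 -0.015]
grasp pt local [-0.0496  0.0199  0.1791] rad 0.0812 ang 0.746
```

View pics/s6.png

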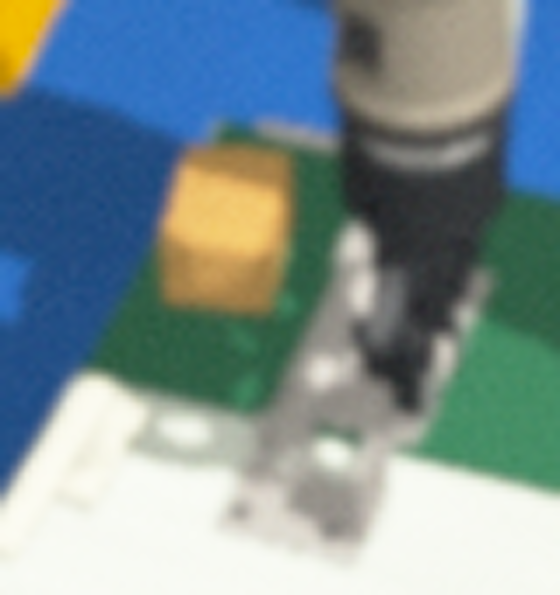

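View pics/t6.png

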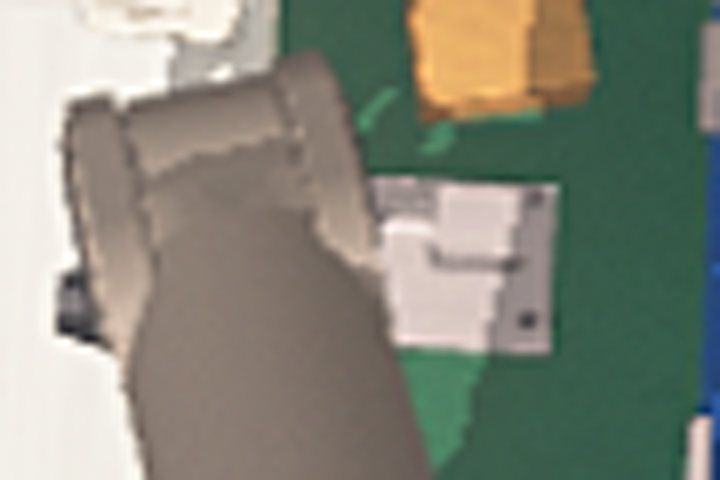

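Call:
send_rows([
  [[-0.0015,0,0],[0,0,0]],
  [[0,0.0025,0.0028],[0,0,0]],
  [[0,0.0025,0.0031],[0,0,0]],
  [[0,0.0023,0.0032],[0,0,0]],
  [[0,0.0022,0.0034],[0,0,0]],
  [[0,0.0012,0.0021],[0,0,0]],
  [[0,0,0],[0,0,0]],
  [[0,0,0],[0,0,0]],
])

```text
clock: 9.32
tcp_pos: [0.5191, -0.0041, 0.1472]
orientation: [-2.145, 2.292, -0.007]
contact_force: [-4.3, -3.8, 5.3]
grip_width: 0.0295
```

```bash
python3 st.py .0215 .52 0
```

```text
t 9.325 tcp [ 0.5191 -0.0041  0.1472] F [-4.3 -3.8  5.3] M [-0.48  0.59  0.11] w 0.0295
shift [-0.0002  0.0021  0.0024] rot units [-0.058 -0.015 -0.018]
grasp pt local [-0.0575  0.0213  0.1662] rad 0.0796 ang 0.559
```

Call:
send_rows([
  [[0,0.0006,0.0012],[0,0,0]],
  [[0,0.0006,0.0012],[0,0,0]],
  [[0,0,0],[0,0,0]],
])

```text
clock: 9.7
tcp_pos: [0.5181, -0.0036, 0.1449]
orientation: [-2.145, 2.291, -0.007]
contact_force: [-4.8, -0.7, 7.5]
grip_width: 0.0294
```

```bash
python3 st.py .0215 .48 0
```

```text
t 9.7 tcp [ 0.5181 -0.0036  0.1449] F [-4.8 -0.7  7.5] M [-0.27  0.62  0.07] w 0.0294
shift [0.0002 0.0025 0.003 ] rot units [-0.062 -0.01  -0.015]
grasp pt local [-0.0586  0.0217  0.1639] rad 0.0793 ang 0.527
```

Call:
send_rows([
  [[0,0.0006,0.0012],[0,0,0]],
  [[0,0.0006,0.0012],[0,0,0]],
  [[0,0,0],[0,0,0]],
])

```text
clock: 10.07
tcp_pos: [0.517, -0.0035, 0.1425]
orientation: [-2.145, 2.291, -0.007]
contact_force: [-4.2, -1.2, 7.0]
grip_width: 0.0289
```

```bash
python3 st.py .0215 .46 0
```

```text
t 10.075 tcp [ 0.517  -0.0035  0.1425] F [-4.2 -1.2  7. ] M [-0.29  0.51  0.15] w 0.0289
shift [0.0002 0.0021 0.002 ] rot units [-0.064 -0.009 -0.014]
grasp pt local [-0.0597  0.0218  0.1615] rad 0.0791 ang 0.494
```

Force constant at about 7 N (grip friction). Continuing in small steps.

Call:
send_rows([
  [[0,0.0006,0.0012],[0,0,0]],
  [[0,0,0],[0,0,0]],
])

```text
clock: 10.32
tcp_pos: [0.5164, -0.0034, 0.1413]
orientation: [-2.145, 2.291, -0.007]
contact_force: [-4.3, -1.7, 6.7]
grip_width: 0.0295
```

Call:
send_rows([
  [[0,0.0006,0.0012],[0,0,0]],
  [[0,0,0],[0,0,0]],
])

```text
clock: 10.58
tcp_pos: [0.5159, -0.0034, 0.1401]
orientation: [-2.145, 2.291, -0.008]
contact_force: [-4.2, -0.6, 6.6]
grip_width: 0.0293
```

```bash
python3 st.py .0215 .44 0
```

```text
t 10.575 tcp [ 0.5159 -0.0034  0.1401] F [-4.2 -0.6  6.6] M [-0.3   0.49  0.1 ] w 0.0293
shift [0.0003 0.0018 0.0011] rot units [-0.068 -0.009 -0.014]
grasp pt local [-0.0607  0.0218  0.1591] rad 0.079 ang 0.461
```

Call:
send_rows([
  [[0,0.0006,0.0012],[0,0,0]],
  [[0,0,0],[0,0,0]],
])

```text
clock: 10.82
tcp_pos: [0.5154, -0.0034, 0.139]
orientation: [-2.145, 2.291, -0.008]
contact_force: [-2.9, -0.9, 7.1]
grip_width: 0.0291
```

Call:
send_rows([
  [[0,0.0006,0.0012],[0,0,0]],
  [[0,0,0],[0,0,0]],
])

```text
clock: 11.08
tcp_pos: [0.515, -0.0033, 0.1378]
orientation: [-2.144, 2.29, -0.008]
contact_force: [-3.4, -1.1, 6.4]
grip_width: 0.0291
```

Call:
send_rows([
  [[0,0.0006,0.0012],[0,0,0]],
  [[0,0,0],[0,0,0]],
])

```text
clock: 11.32
tcp_pos: [0.5145, -0.0033, 0.1366]
orientation: [-2.144, 2.29, -0.008]
contact_force: [-3.4, -1.1, 5.6]
grip_width: 0.0293
```

```bash
python3 st.py .0215 .40 0
```

```text
t 11.325 tcp [ 0.5145 -0.0033  0.1366] F [-3.4 -1.1  5.6] M [-0.33  0.21  0.07] w 0.0293
shift [0.0002 0.0017 0.0004] rot units [-0.077 -0.007 -0.015]
grasp pt local [-0.0621  0.0218  0.1556] rad 0.0787 ang 0.413
```

Call:
send_rows([
  [[0,0.0008,0.0012],[0,0,0]],
  [[0,0.0006,0.0012],[0,0,0]],
  [[0,0,0],[0,0,0]],
])

```text
clock: 11.7
tcp_pos: [0.5136, -0.0032, 0.1343]
orientation: [-2.144, 2.29, -0.009]
contact_force: [-1.9, -2.0, 5.7]
grip_width: 0.0291
```

Call:
send_rows([
  [[0,0.0006,0.0012],[0,0,0]],
  [[0,0.0006,0.0012],[0,0,0]],
  [[0,0,0],[0,0,0]],
])

```text
clock: 12.08
tcp_pos: [0.5128, -0.0031, 0.1319]
orientation: [-2.143, 2.289, -0.01]
contact_force: [0.3, -3.2, 5.7]
grip_width: 0.0294
```

```bash
python3 st.py .0215 .35 0;python3 - <<'E'
from h import *
crop(grab_frame("side"),205,130,80,85,7,"pics/s7.png")
E
```

```text
t 12.075 tcp [ 0.5128 -0.0031  0.1319] F [ 0.3 -3.2  5.7] M [-0.48 -0.37  0.09] w 0.0294
shift [ 0.0003  0.0014 -0.0005] rot units [-0.095 -0.005 -0.015]
grasp pt local [-0.0639  0.0218  0.1509] rad 0.0787 ang 0.349
```

View pics/s7.png

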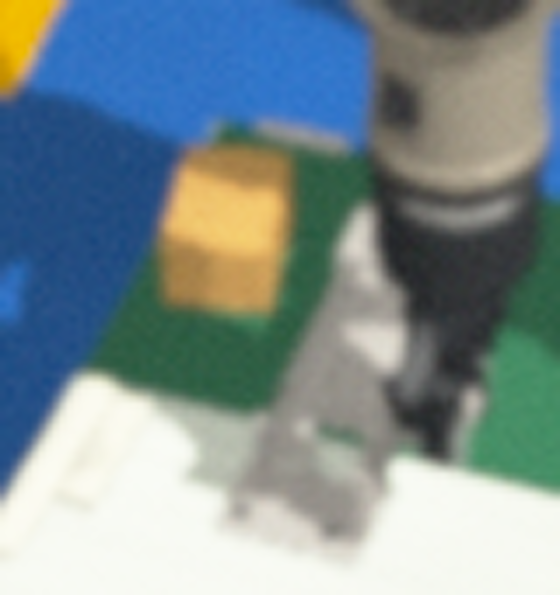

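Call:
send_rows([
  [[0,0.0006,0.0014],[0,0,0]],
  [[0,0.0006,0.0014],[0,0,0]],
  [[0,0.0005,0.0014],[0,0,0]],
  [[0,0,0],[0,0,0]],
])

```text
clock: 12.62
tcp_pos: [0.5113, -0.003, 0.1275]
orientation: [-2.143, 2.289, -0.01]
contact_force: [4.1, -3.0, 4.6]
grip_width: 0.0295
```

Call:
send_rows([
  [[0,0.0005,0.0014],[0,0,0]],
  [[0,0.0005,0.0014],[0,0,0]],
  [[0,0.0004,0.0014],[0,0,0]],
  [[0,0,0],[0,0,0]],
])

```text
clock: 13.12
tcp_pos: [0.5096, -0.0024, 0.1227]
orientation: [-2.144, 2.289, -0.009]
contact_force: [6.0, -4.2, 2.0]
grip_width: 0.0292
```

```bash
python3 st.py .0215 .2 0
```

```text
t 13.125 tcp [ 0.5096 -0.0024  0.1227] F [ 6.  -4.2  2. ] M [-0.68 -1.58  0.06] w 0.0292
shift [0.0008 0.0015 0.0018] rot units [-0.089  0.004 -0.01 ]
grasp pt local [-0.0671  0.0223  0.1417] rad 0.0791 ang 0.225
```

Call:
send_rows([
  [[0.0005,0.0002,0.0014],[0,0,0]],
  [[0,0.0003,0.0014],[0,0,0]],
  [[0,0.0002,0.0014],[0,0,0]],
  [[0,0,0],[0,0,0]],
])

```text
clock: 13.62
tcp_pos: [0.5085, -0.0024, 0.1183]
orientation: [-2.144, 2.289, -0.007]
contact_force: [6.2, -0.8, 2.8]
grip_width: 0.0294
```

Call:
send_rows([
  [[0,0.0002,0.0014],[0,0,0]],
  [[0,0.0001,0.0014],[0,0,0]],
  [[0,0.0001,0.0014],[0,0,0]],
  [[0,0,0],[0,0,0]],
])

```text
clock: 14.12
tcp_pos: [0.5076, -0.0023, 0.1138]
orientation: [-2.145, 2.289, -0.006]
contact_force: [5.7, -3.0, 3.2]
grip_width: 0.0291
```

```bash
python3 st.py .0215 .0 0
```

```text
t 14.125 tcp [ 0.5076 -0.0023  0.1138] F [ 5.7 -3.   3.2] M [-0.52 -1.53  0.07] w 0.0291
shift [0.0008 0.001  0.0088] rot units [-0.067  0.007 -0.004]
grasp pt local [-0.0691  0.0222  0.1328] rad 0.0796 ang 0.111
```

Call:
send_rows([
  [[0,0,0.0014],[0,0,0]],
  [[0,0,0.0014],[0,0,0]],
  [[0,0,0.0014],[0,0,0]],
  [[0,0,0],[0,0,0]],
])

```text
clock: 14.62
tcp_pos: [0.5068, -0.0023, 0.1093]
orientation: [-2.146, 2.29, -0.004]
contact_force: [5.7, -1.8, 2.3]
grip_width: 0.0292
```

Call:
send_rows([
  [[0,0,0.0013],[0,0,0]],
  [[0,0,0.001],[0,0,0]],
  [[0,0,0],[0,0,0]],
])

```text
clock: 15.0
tcp_pos: [0.5065, -0.0023, 0.1069]
orientation: [-2.146, 2.29, -0.004]
contact_force: [5.9, -1.9, 3.1]
grip_width: 0.0291
```

Call:
send_rows([
  [[0,0,0.001],[0,0,0]],
  [[0,0,0],[0,0,0]],
])

```text
clock: 15.25
tcp_pos: [0.5064, -0.0023, 0.1059]
orientation: [-2.146, 2.29, -0.004]
contact_force: [5.8, -2.6, 4.2]
grip_width: 0.0291
```

```bash
python3 st.py .0215 .0 0;python3 - <<'E'
from h import *
crop(grab_frame("side"),205,130,80,85,7,"pics/s8.png")
E
```

```text
t 15.25 tcp [ 0.5064 -0.0023  0.1059] F [ 5.8 -2.6  4.2] M [-0.38 -1.52  0.01] w 0.0291
shift [ 0.0008 -0.0002  0.0009] rot units [-0.04   0.005 -0.005]
grasp pt local [-0.0702  0.0223  0.1249] rad 0.0802 ang 0.011
```

View pics/s8.png

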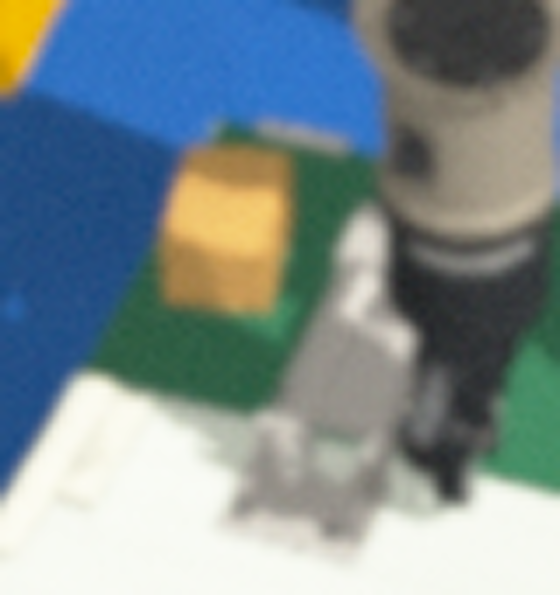

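Call:
send_rows([
  [[0,0,0.001],[0,0,0]],
  [[0,0,0],[0,0,0]],
])

```text
clock: 15.55
tcp_pos: [0.5064, -0.0023, 0.1052]
orientation: [-2.146, 2.291, -0.004]
contact_force: [2.2, -2.5, 8.3]
grip_width: 0.0293
```

Call:
send_rows([
  [[0,0,0.001],[0,0,0]],
  [[0,0,0],[0,0,0]],
])

```text
clock: 15.8
tcp_pos: [0.5064, -0.0022, 0.1049]
orientation: [-2.146, 2.291, -0.004]
contact_force: [1.3, -3.1, 15.3]
grip_width: 0.0295
```

Call:
send_rows([
  [[0,0,-0.0012],[0,0,0]],
  [[0,0,0],[0,0,0]],
])

```text
clock: 16.05
tcp_pos: [0.5064, -0.0022, 0.1053]
orientation: [-2.146, 2.29, -0.004]
contact_force: [5.1, -1.1, 5.9]
grip_width: 0.0293
```

Call:
send_rows([
  [[0,0,0],[0,0,0]],
  [[0,0,0],[0,0,0]],
  [[0,0,0],[0,0,0]],
  [[0,0,0],[0,0,0]],
  [[0,0,0],[0,0,0]],
  [[0,0,0],[0,0,0]],
  [[0,0,0],[0,0,0]],
  [[0,0,0],[0,0,0]],
], fingers=0)

```text
clock: 17.05
tcp_pos: [0.5047, -0.0022, 0.1044]
orientation: [-2.148, 2.292, -0.0]
contact_force: [-0.6, 0.4, -0.0]
grip_width: 0.0853
```

Call:
send_rows([
  [[0,0,-0.01],[0,0,0]],
  [[0,0,-0.02],[0,0,0]],
  [[0,0,-0.03],[0,0,0]],
  [[0,0,-0.03],[0,0,0]],
  [[0,0,-0.03],[0,0,0]],
  [[0,0.04,-0.02],[0,0,0]],
  [[0.03,0.05,0],[0,0,0]],
  [[0.05,0.02,0],[0,0,0]],
  [[0.06,0,0],[0,0,0]],
  [[0.06,0,0],[0,0,0]],
  [[0.06,0,0],[0,0,0]],
  [[0,0,0],[0,0,0]],
  [[0,0,0],[0,0,0]],
])

```text
clock: 18.68
tcp_pos: [0.3782, -0.254, 0.2447]
orientation: [-2.148, 2.292, 0.0]
contact_force: [0.9, -0.2, -1.0]
grip_width: 0.0853
```

```bash
python3 st.py .0215 .0 0;python3 - <<'E'
from h import *
crop(grab_frame("side"),205,130,80,85,7,"pics/s9.png");crop(grab_frame("top"),230,150,90,60,8,"pics/t9.png")
f=grab_frame("top");cv2.imwrite("pics/tf.png",f["frame"][...,::-1])
E
```

```text
t 18.675 tcp [ 0.3782 -0.254   0.2447] F [ 0.9 -0.2 -1. ] M [0.03 0.02 0.04] w 0.0853
shift [-0.2587 -0.1118  0.1399] rot units [-0.003  0.005 -0.003]
grasp pt local [-0.1819 -0.2373  0.2637] rad 0.2374 ang 0.629
```

View pics/s9.png

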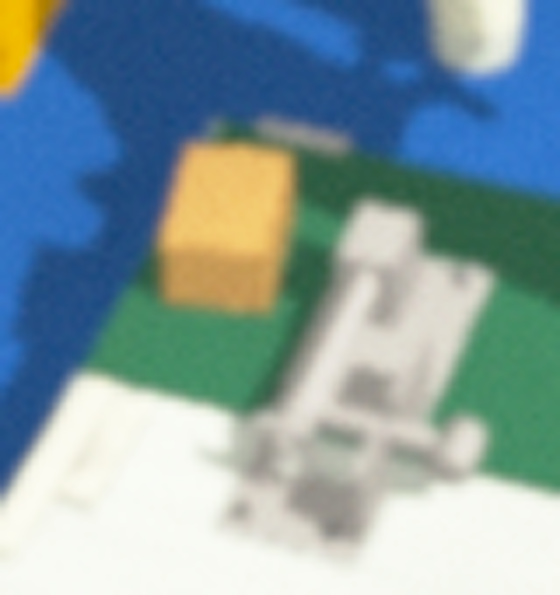

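View pics/t9.png

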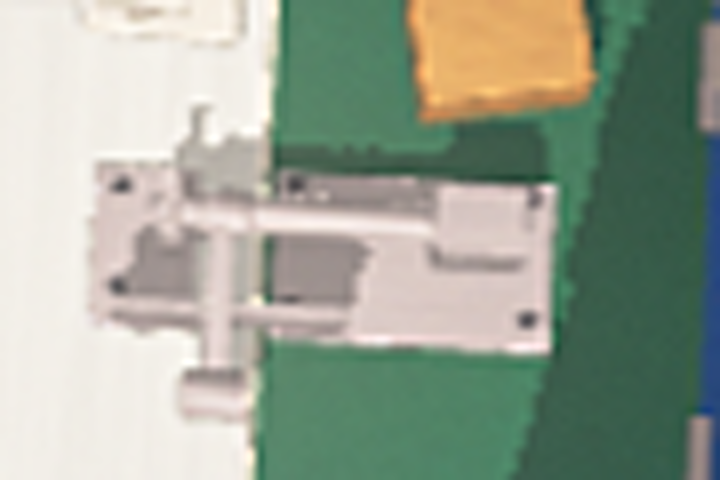

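View pics/tf.png

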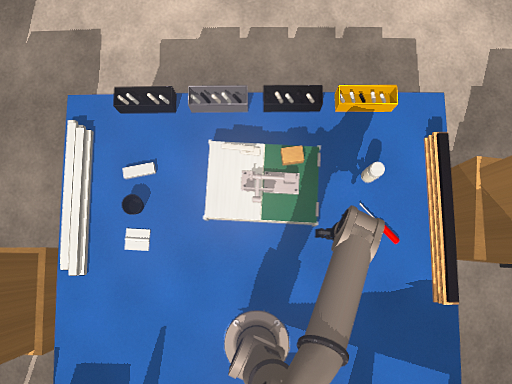

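```bash
python3 - <<'E'
from h import *
T=grab_frame("top");S=grab_frame("side")
for t in(0,.15,.3): print(t,proj(T,grip(.022,t)),proj(S,grip(.022,t)))
print(r.hand_in())
E
```

```text
0 [[256.07014638 199.93597442]] [[270.79153574 193.96246123]]
0.15 [[256.08011547 199.25955995]] [[270.54875165 191.5293789 ]]
0.3 [[256.12085372 198.06845983]] [[269.79772517 188.99409214]]
the job is handed in; nothing more can be done
None
```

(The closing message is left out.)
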